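Eject the copper sample carrier and set it between the standards

TASK

Clear the little amber vial off the blue-and-white ejector rack and stand it upright in the yellow tray, then push the red tab behind the copper-faced sample carrier all the way so that its spring slide ejects the carrier onto the rack's white apron, and let the slide spring back. Set the carrier flat on the green glass plate, copper face up, midway between the pale and the dark standard, in line with them, its long side running along their row. Leave the two black-faced carriers in their bays, and do not disturb the standards or the bottle, jar and cup.

Things in the scene. Friction and masses are not known exactly. Their poses are not given: they have to be found in the camera images.
- rack: Fixed ejector rack 150 (x) x 172 (y) mm, origin under its centre. White floor 8 mm thick; x < 0 is the open apron. At x 0 to 75 mm: three open-topped bays at y = -56, 0, 56, each 37.5 wide, mouths at x = 0, blue walls between (top z = 32), low wall behind (x 69 to 75, top z = 28). A side clip holds each carrier by about 2 N; slides push them along -x onto the apron.
- tab0 (a point): Middle of the top end of the red tab of the slide in the bay at rack y = -56 mm; at rest at rack x = 53, z = 64 mm. The tab is an upright plate 8 mm thick (rack x), 24 wide (y), z = 26 to 64. The push block under it, 12 mm long in x, touches the back of the carrier at rest.
- tab1 (a point): The same for the middle bay (rack y = 0).
- tab2 (a point): The same for the bay at rack y = +56 mm.
- slide0 (a joint): Travel of the slide with tab0: 0 at rest (spring home), grows as it is pushed along the rack's -x, to 0.052 m at its end stop. The spring resists with 3 N at first and 7 N at the end, and takes the slide home when it is let go.
- slide1 (a joint): The same for tab1.
- slide2 (a joint): The same for tab2.
- copper_carrier: Sample carrier, copper face on top: grey block 46 (x) x 36 (y) x 22 mm high, about 60 g, origin at the centre of its underside. Starts in one of the bays, 23 mm behind the mouth, long side along rack x, on the 8 mm floor. A full push leaves its centre about 29 mm out from the mouth, clear of the walls.
- black_carrier_a: Another carrier of the same size with a black face, in another bay: stays there.
- black_carrier_b: The other black-faced carrier: stays in its bay.
- vial: Amber glass vial with a white cap, 26 mm diameter, 50 mm high, about 40 g, origin at the centre of its underside. It starts upright on the apron, in the way of the copper carrier.
- tray: Fixed shallow yellow tray, 90 x 90 x 16 mm high, walls and floor 4 to 5 mm thick; origin under its centre.
- plate: Fixed plate with a green glass top, 100 (x) x 200 (y) x 16 mm high; origin under its centre.
- pale_standard: Pale standard: loose white block 40 x 40 x 26 mm high with an aluminium disc on top, standing on the plate; origin at the centre of its underside. The dark standard is 114 mm from it, centre to centre, along its own -y.
- dark_standard: Dark standard: the same block in black, squared up with the pale one.
- bottle: Amber bottle, 54 mm diameter, 130 mm high, behind the plate; origin under its centre. Bystander.
- jar: White jar with a blue cap, 56 mm diameter, 75 mm high, behind the rack; origin under its centre. Bystander.
- cup: Steel cup, 52 mm diameter at the rim, 50 mm high, before the rack's apron; origin under its centre. Bystander.

How it is judged:
By the outcome, as a careful person would: the job done as asked, in the order asked, and still so for the second after the job is handed in, with the robot touching nothing.
It also fails if it takes over 72 s, if anything falls off the work surface, if the arm or the gripper's body presses on something with over 40 N, if the wrist force passes 120 N, or if a joint passes its speed limit or range.

ROBOT

A 6-joint arm with a two-finger parallel gripper is mounted at the origin on the work surface. World frame = base frame: x ahead of the robot, y to its left, z up, the work surface at z = 0. Lengths are in m, angles in rad, forces in N, time in s.
With the tool pointing down it reaches from about 0.35 to 0.8 m from the base axis. Payload 7.3 kg.
Tool frame: the origin (TCP) lies at the centre of the arm's flange, where the gripper is bolted on; the fingertips stand 173 mm ahead of it and the grasp point (between the pads) lies 155 mm ahead of it; z points along the fingers, y is the line along which they close (so a half turn about z gives the same grasp; the last joint's range is limited). The gripper opens to 85 mm and grips with 20 to 120 N. Pads are 22 mm wide; open, the fingers measure 114 mm over their backs; the gripper's body (76 mm by 85 mm) begins 54 mm behind the grasp point. The pads swing forward as they close: fully open they stand 13 mm farther back than shut.
Start: joints at [-1.414, 0.342, 1.524, -0, 1.275, -0.146], TCP at [0.157, -0.501, 0.405] pointing down, gripper open.
Joint ranges: [-2.53, 2.53], [-0.77, 2.02], [0.04, 2.7], [-1, 4.14], [0.28, 2.66], [-3.11, 3.11]. Speed limits (rad/s): [2.57, 2.57, 3.14, 3.14, 3.14, 3.14].

INTERFACE

Orientations are given as [roll, pitch, yaw] about the fixed x, y, z axes, in that order (R = Rz(yaw) Ry(pitch) Rx(roll)).
In Python, from cell import env, viewer, close_job, nets gives the robot as it stands.
- The arm moves only by the tool arm_command, never from a script. Its argument "steps" is a list of rows, each a list of 6 numbers: the shift along the tool's x, y, z scaled (see below), then the turn, a rotation vector about the tool's x, y, z scaled (see below). A call has 1 to 20 rows; each row is the pose to reach, as a shift and turn from the pose commanded when the call began, along the tool's axes at that moment; what a row does not reach only later rows make up. The controller multiplies each number of a shift by 0.75 m and each number of a turn by 45 degrees. A row lasts 1/10 s, in which the tool goes at most 50 mm and 8.59 degrees, less where a joint would pass 70% of its speed; a pose out of reach is approached as far as the arm can. A call with a number of a shift or a turn outside -1 to 1 is refused whole. A call with a gripper value outside its range is refused whole. "jaw" is the opening, from 0 (shut) to 1 (fully open), set as the call begins (left out, the last holds). The fingers move at their own pace and stop on an object; "grip_force" is the grip in N (left out, the last holds). Time passes only in rows, so rows that repeat a pose let the fingers close. It gives the time, the measured TCP pose, the force, the opening and the grip force at its end, in the units of the state.
- env.get_state(): the state, without advancing time (a new reading comes with each control period).
- viewer.grab_frame(name): name is "scene" or "side" or "wrist"; returns a dict with "color" (400x640x3 uint8, red, green, blue), "z_map" (400x640 float32, m along the optical axis (not along the pixel's ray), 0 where there is no reading), "fx", "fy", "cx", "cy" (pixels), "dist" ([k1, k2, p1, p2, k3] as OpenCV has them; the pictures are not rectified), "R" (3x3) and "t" (3): a world point X has camera coordinates R X + t; the wrist camera has in their place "mount" (4x4, takes a point from camera to tool coordinates, whose origin is the TCP and whose axes are the flange's). Camera axes: x right, y down, z forward; pixel columns grow to the right and rows downward; lengths in m; the calibration is good to about 2 mm. A picture is of the moment at which its call begins: read the wrist's pose just before it.
- close_job(): hands the job in; it is judged then, once.
Trained networks look in a picture, given as the dict that the camera call returned (one of the last four; its "shot" number tells which), for a name from the list of things; names that differ only in an ending like _2 or _b are one class to them, and where a whole thing is asked for, a point or a joint stands for the part that bears it (a point fixed in the world has none). Each returns a list of dicts, best first, with "score" (0 to 1); they miss things now and then, are a little off and sometimes report something else, mostly with a low value. They report only what shows in the picture. A call takes as long as a camera call.
- nets.silhouettes(picture, thing): "pixels" (400x640 bool, what is visible of it) and "rect" ([left, top, width, height] in pixels, round what is visible of it).
The state is a dict: "time": time; "joint_positions": joint angles; "joint_vel": joint speeds; "joint_torque": joint torques, N m; "eef_pos": TCP position; "eef_rot": TCP orientation; "wrist_force": force on the tool from outside, world axes, zero at the start; "torque": the same for the moment, N m; "opening": finger opening in m; "grip_force": force on a finger pad.
Only numpy, scipy, OpenCV 4.12 (cv2) and the standard library are available. Lean on these libraries where they do the work, as an engineer would, in place of code of your own. Each camera call takes 0.05 s, during which the arm holds its last target. There are 200 camera calls.

## Working session

There is one attempt and no reset: what is moved stays moved. The work goes in short steps, Python scripts to look and compute and a tool call to move; the robot and the scene stay as the last step left them, time stands still between calls to the robot, and variables do not carry over. Pictures are saved under pics/ and viewed, at most 10 in all, crops included, and the job is handed in when it is done.

Besides the shell and the picture viewer there is one more tool, called by a JSON object that holds its "method" and its "body", one argument or row to a line. arm_command: Moves the arm, as the interface text tells. Its arguments: {"type":"object","properties":{"steps":{"type":"array"},"jaw":{"type":"number"},"grip_force":{"type":"number"}},"required":["steps"]}

```bash
mkdir -p pics; ls; cat > h.py <<'E'
import numpy as np, cv2
from scipy.spatial.transform import Rotation as Ro
from cell import env, viewer, nets
def cloud(p, mask=None):
    z=p["z_map"]; m=(z>0) if mask is None else (mask&(z>0))
    v,u=np.nonzero(m)
    K=np.array([[p["fx"],0,p["cx"]],[0,p["fy"],p["cy"]],[0,0,1.]])
    n=cv2.undistortPoints(np.stack([u,v],1).astype(np.float32)[:,None],K,np.array(p["dist"],float))[:,0]
    d=z[v,u]; c=np.c_[n*d[:,None],d]
    if "mount" in p:
        s=p["_s"]; M=np.array(p["mount"]); c=c@M[:3,:3].T+M[:3,3]
        return c@Ro.from_euler('xyz',s["eef_rot"]).as_matrix().T+s["eef_pos"], v,u
    return (c-np.array(p["t"]))@np.array(p["R"]), v,u
def grab(n):
    s=env.get_state(); p=viewer.grab_frame(n); p["_s"]=s; return p
def save(p,f): cv2.imwrite("pics/"+f,p["color"][:,:,::-1])
E
python3 - <<'E'
from h import *
print(env.get_state())
for n in ["scene","side"]:
    p=grab(n); save(p,n+"1.png")
    for t in ["rack","tab0","copper_carrier","black_carrier_a","vial","tray","plate","pale_standard","dark_standard","bottle","jar","cup"]:
        for r in nets.silhouettes(p,t)[:4]:
            if r["score"]<.3: continue
            c,_,_=cloud(p,r["pixels"])
            print(n,t,round(r["score"],2),r["rect"],len(c),np.median(c,0).round(3),np.percentile(c,2,axis=0).round(3),np.percentile(c,98,axis=0).round(3))
E
```

```text
pics
{'time': 0.0, 'joint_positions': array([-1.41397542e+00,  3.42686959e-01,  1.52504013e+00, -1.63423885e-05,
        1.27538782e+00, -1.46010468e-01]), 'joint_vel': array([ 0.00154707,  0.00075693, -0.00040889, -0.00105685,  0.00046924,
       -0.00104614]), 'joint_torque': array([-1.08137967e-03, -4.33672965e+01, -2.46017540e+01, -1.21145895e-04,
        7.80590577e-03, -3.58947602e-05]), 'eef_pos': array([ 0.15655819, -0.5009589 ,  0.40403625]), 'eef_rot': array([-3.14008432e+00, -2.06015634e-04,  3.02835985e-01]), 'wrist_force': array([ 0.45518839,  0.09218135, -1.01440146]), 'torque': array([ 0.01766917, -0.00665607,  0.0389491 ]), 'grip_force': 0.0, 'opening': 0.08527443444279661}
scene tab0 0.75 [214.4, 248.5, 13.6, 22.0] 256 [ 0.571 -0.23   0.04 ] [ 0.563 -0.243  0.02 ] [ 0.581 -0.215  0.065]
scene tab0 0.7 [234.2, 232.3, 18.6, 25.1] 222 [ 0.56  -0.176  0.043] [ 0.554 -0.188  0.021] [ 0.563 -0.163  0.066]
scene copper_carrier 0.4 [180.2, 218.7, 100.4, 65.0] 3183 [ 0.554 -0.198  0.023] [ 0.433 -0.275  0.002] [ 0.592 -0.094  0.064]
scene black_carrier_a 0.52 [202.3, 245.9, 1
[... 3673 characters left out ...]
44]
side dark_standard 0.58 [265.3, 201.0, 52.0, 37.3] 1910 [0.478 0.011 0.005] [ 0.433 -0.035  0.001] [0.523 0.056 0.018]
side dark_standard 0.43 [357.0, 305.7, 26.6, 29.3] 285 [ 0.566 -0.236  0.047] [ 0.56  -0.246  0.022] [ 0.592 -0.222  0.065]
side dark_standard 0.41 [275.9, 125.5, 17.6, 15.9] 266 [0.497 0.259 0.04 ] [0.479 0.255 0.019] [0.516 0.289 0.044]
side bottle 0.56 [329.9, 111.6, 28.1, 58.8] 1098 [0.61  0.151 0.072] [0.588 0.141 0.007] [0.637 0.172 0.13 ]
side jar 0.67 [406.5, 271.9, 38.5, 48.8] 1612 [ 0.663 -0.218  0.067] [ 0.643 -0.235  0.007] [ 0.692 -0.187  0.077]
side cup 0.62 [231.8, 323.6, 37.0, 41.3] 1271 [ 0.393 -0.227  0.031] [ 0.371 -0.259  0.002] [ 0.417 -0.211  0.051]
```

```bash
python3 - <<'E'
from h import *
ps=[grab(n) for n in ["scene","side"]]
A=[];C=[];S=[]
for i,p in enumerate(ps):
    c,v,u=cloud(p); A.append(c); C.append(p["color"][v,u].astype(int)); S.append(np.full(len(c),i))
c=np.vstack(A);col=np.vstack(C);S=np.concatenate(S)
np.savez("c.npz",c=c,col=col,S=S)
def box(n,x0,x1,y0,y1,z0,z1):
    for i in (0,1,2):
        m=(c[:,0]>x0)&(c[:,0]<x1)&(c[:,1]>y0)&(c[:,1]<y1)&(c[:,2]>z0)&(c[:,2]<z1)
        if i<2:m&=S==i
        if m.sum()<5: print(n,i,'none');continue
        q=c[m]; r=cv2.minAreaRect((q[:,:2]*1000).astype(np.float32))
        print(n,i,m.sum(),np.round(r[0],1),np.round(r[1],1),round(r[2],1),'z',np.median(q[:,2]).round(4))
box("vialtop",.42,.49,-.18,-.12,.055,.07)
box("vial",.42,.49,-.18,-.12,.02,.07)
box("tab2top",.52,.59,-.15,-.10,.058,.075)
box("tab1top",.52,.59,-.205,-.15,.058,.075)
box("tab0top",.52,.61,-.26,-.21,.058,.075)
box("pale",.45,.56,.23,.31,.038,.05)
box("dark",.45,.56,.12,.2,.038,.05)
box("plate",.43,.60,.09,.36,.013,.02)
box("tray",.40,.56,-.06,.1,.012,.02)
box("cup",.36,.44,-.28,-.19,.04,.06)
box("jar",.62,.75,-.26,-.16,.07,.09)
box("bottle",.56,.68,.1,.22,.12,.14)
v=cv2.hconcat([cv2.resize(p["color"][a:a+220,b:b+280],None,fx=1.4,fy=1.4) for p,a,b in((ps[0],140,170),(ps[1],100,220))])
cv2.imwrite("pics/a.png",v[:,:,::-1])
E
```

```text
vialtop 0 62 [ 454.8 -145. ] [22.9 22.5] 68.7 z 0.058
vialtop 1 182 [ 453.2 -147.7] [24.6 22.3] 82.5 z 0.0584
vialtop 2 244 [ 453.6 -146.4] [26.7 23.7] 70.8 z 0.0583
vial 0 196 [ 455.7 -146. ] [24.1 24.9] 67.3 z 0.046
vial 1 358 [ 453.6 -148.2] [24.9 24.3] 77.5 z 0.0553
vial 2 554 [ 454.6 -147.1] [27.1 26.2] 67.4 z 0.0514
tab2top 0 49 [ 545.3 -120.6] [10.8 23. ] 10.0 z 0.063
tab2top 1 81 [ 544.  -121.9] [ 8.3 24.8] 10.1 z 0.064
tab2top 2 130 [ 545.3 -121.6] [10.9 24.9] 9.8 z 0.0639
tab1top 0 51 [ 556.3 -175.4] [ 9.3 23.4] 8.4 z 0.0628
tab1top 1 95 [ 555.9 -176.5] [ 8.7 25.1] 11.7 z 0.0643
tab1top 2 146 [ 556.4 -176.4] [ 9.8 25.2] 11.7 z 0.0641
tab0top 0 59 [ 568.7 -230.5] [10.2 24.3] 9.4 z 0.0631
tab0top 1 103 [ 566.9 -232.5] [ 8.3 23.2] 10.5 z 0.0638
tab0top 2 162 [ 568.3 -231.2] [11.1 25.4] 12.0 z 0.0635
pale 0 74 [498.2 280.4] [41.5 36.8] 12.1 z 0.0426
pale 1 181 [497.  275.5] [40.6 39.8] 88.9 z 0.0418
pale 2 255 [499.6 276.3] [42.  44.5] 88.1 z 0.042
dark 0 162 [497.5 165.4] [41.9 43.1] 86.4 z 0.0424
dark 1 225 [495.5 163.7] [40.7 39.7] 89.2 z 0.0425
dark 2 387 [497.4 164.7] [42.8 43.8] 88.1 z 0.0425
plate 0 870 [529.3 222.6] [197.8 146.6] 86.8 z 0.0166
plate 1 1667 [529.4 221.4] [199.3 149.4] 86.0 z 0.0162
plate 2 2537 [529.4 221.6] [199.7 149.4] 86.0 z 0.0163
tray 0 241 [479.   13.6] [91.5 93.6] 85.9 z 0.0155
tray 1 401 [478.4  12.1] [93.5 89.7] 85.9 z 0.0163
tray 2 642 [478.9  12.4] [93.9 93.7] 86.0 z 0.016
cup 0 209 [ 393.9 -233.4] [49.1 54.1] 75.0 z 0.0473
cup 1 460 [ 394.4 -234.8] [50.8 50.4] 90.0 z 0.0493
cup 2 669 [ 393.7 -234.1] [50.9 53.9] 77.1 z 0.049
jar 0 434 [ 671.9 -205.3] [48.3 49.3] 15.3 z 0.075
jar 1 775 [ 670.2 -206.9] [48.2 50.3] 75.5 z 0.0751
jar 2 1209 [ 671.  -206.5] [51.7 49. ] 34.4 z 0.0751
bottle 0 85 [615.2 169.4] [20.4 27.4] 55.6 z 0.1297
bottle 1 112 [614.6 167.5] [24.7 23.1] 78.2 z 0.1292
bottle 2 197 [614.7 168. ] [24.8 26.5] 66.0 z 0.1293
```

View pics/a.png

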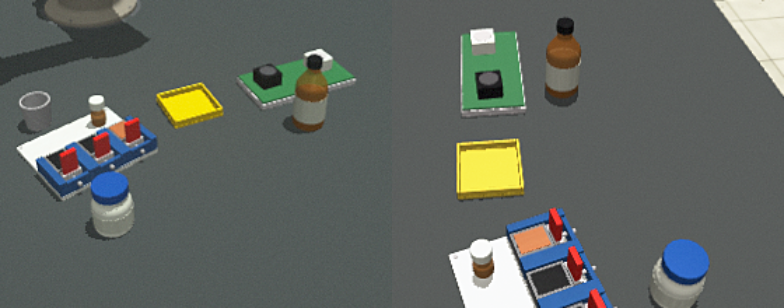

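{"method": "arm_command", "body": {
  "steps": [
    [0.519,-0.332,0.139,0,0,0.122],
    [0.519,-0.332,0.139,0,0,0.122],
    [0.519,-0.332,0.139,0,0,0.122],
    [0.519,-0.332,0.139,0,0,0.122],
    [0.519,-0.332,0.139,0,0,0.122],
    [0.519,-0.332,0.139,0,0,0.122],
    [0.519,-0.332,0.139,0,0,0.122],
    [0.519,-0.332,0.139,0,0,0.122],
    [0.519,-0.332,0.139,0,0,0.122],
    [0.519,-0.332,0.139,0,0,0.122],
    [0.519,-0.332,0.139,0,0,0.122],
    [0.519,-0.332,0.139,0,0,0.122],
    [0.519,-0.332,0.139,0,0,0.122],
    [0.519,-0.332,0.139,0,0,0.122]
  ],
  "jaw": 0.8,
  "grip_force": 25
}}

```text
time: 2.8
eef_pos: [0.4534, -0.1484, 0.3008]
eef_rot: [3.141, -0.0, 0.205]
wrist_force: [0.2, 0.7, -0.8]
opening: 0.0684
grip_force: 0.0
```

```bash
cat >> h.py <<'E'
def go(x,y,z,yaw,s=None):
    "units for a move to world pose, tool down"
    s=s or env.get_state(); R=Ro.from_euler('xyz',s["eef_rot"])
    T=Ro.from_euler('xyz',[np.pi,0,yaw])
    d=R.inv().apply(np.array([x,y,z])-s["eef_pos"]); r=(R.inv()*T).as_rotvec()
    n=max(np.linalg.norm(d)/.05,np.degrees(np.linalg.norm(r))/8.59)
    print("units",(d/.75).round(4),(r/(np.pi/4)).round(4),"rows>=",round(n,1))
def box(c,n,x0,x1,y0,y1,z0,z1):
    m=(c[:,0]>x0)&(c[:,0]<x1)&(c[:,1]>y0)&(c[:,1]<y1)&(c[:,2]>z0)&(c[:,2]<z1); q=c[m]
    if len(q)<5: print(n,'none');return
    r=cv2.minAreaRect((q[:,:2]*1000).astype(np.float32))
    print(n,len(q),np.round(r[0],1),np.round(r[1],1),round(r[2],1),'z',np.median(q[:,2]).round(4))
def st():
    s=env.get_state()
    print(*[(k,np.round(s[k],4)) for k in("time","eef_pos","eef_rot","wrist_force","opening","grip_force")]); return s
E
python3 - <<'E'
from h import *
st(); p=grab("wrist"); save(p,"w1.png"); c,_,_=cloud(p)
box(c,"vialtop",.42,.49,-.18,-.12,.054,.07)
box(c,"tab2top",.52,.59,-.15,-.10,.058,.075)
box(c,"tab1top",.52,.59,-.205,-.15,.058,.075)
box(c,"copper",.47,.535,-.16,-.09,.028,.04)
go(.454,-.147,.196,.207)
E
```

```text
('time', np.float64(2.8)) ('eef_pos', array([ 0.4534, -0.1484,  0.3008])) ('eef_rot', array([ 3.141e+00, -4.000e-04,  2.052e-01])) ('wrist_force', array([ 0.1648,  0.7429, -0.7869])) ('opening', np.float64(0.0684)) ('grip_force', np.float64(0.0))
vialtop 759 [ 452.9 -145.1] [24.3 24.2] 78.7 z 0.058
tab2top 462 [ 543.8 -120.2] [ 8.  23.1] 11.7 z 0.0638
tab1top 458 [ 555.  -174.9] [ 7.5 23.8] 11.7 z 0.0637
copper 4174 [ 515.8 -128.5] [49.4 66.9] 9.2 z 0.031
units [ 0.0011 -0.0016  0.1397] [ 0.0007 -0.0005 -0.0023] rows>= 2.1
```

View pics/w1.png

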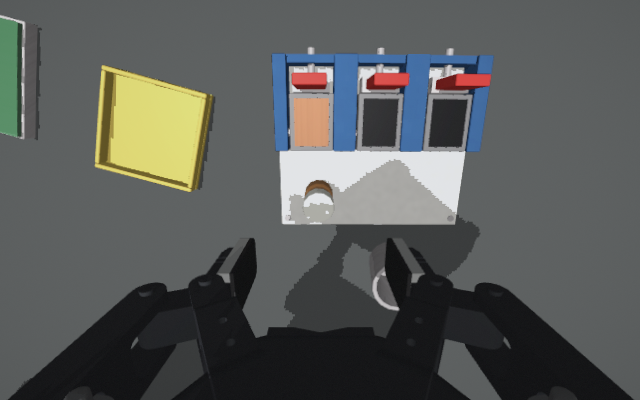

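{"method": "arm_command", "body": {
  "steps": [
    [0.001,-0.002,0.05,0,0,0],
    [0.001,-0.002,0.09,0,0,0],
    [0.001,-0.002,0.12,0,0,0],
    [0.001,-0.002,0.14,0,0,0],
    [0.001,-0.002,0.14,0,0,0],
    [0.001,-0.002,0.14,0,0,0]
  ]
}}

```text
time: 3.45
eef_pos: [0.4543, -0.1463, 0.1958]
eef_rot: [3.141, -0.0, 0.206]
wrist_force: [-0.4, -0.4, 1.0]
opening: 0.0686
grip_force: 0.0
```

{"method": "arm_command", "body": {
  "steps": [
    [0,0,0,0,0,0],
    [0,0,0,0,0,0],
    [0,0,0,0,0,0],
    [0,0,0,0,0,0],
    [0,0,0,0,0,0],
    [0,0,0,0,0,0],
    [0,0,0,0,0,0],
    [0,0,0,0,0,0]
  ],
  "jaw": 0,
  "grip_force": 25
}}

```text
time: 4.25
eef_pos: [0.4545, -0.1459, 0.1962]
eef_rot: [3.14, -0.001, 0.207]
wrist_force: [-2.0, -0.4, 5.7]
opening: 0.0244
grip_force: 24.4
```

```bash
python3 - <<'E'
from h import *
s=st(); go(.4787,.0125,.28,.207); go(.4787,.0125,s["eef_pos"][2]-.003,.207)
E
```

```text
('time', np.float64(4.25)) ('eef_pos', array([ 0.4545, -0.1459,  0.1962])) ('eef_rot', array([ 3.1405e+00, -1.1000e-03,  2.0710e-01])) ('wrist_force', array([-1.9811, -0.4151,  5.6878])) ('opening', np.float64(0.0244)) ('grip_force', np.float64(24.354))
units [ 0.0751 -0.1999 -0.1118] [ 0.0014 -0.0014  0.0001] rows>= 3.6
units [ 0.075  -0.2     0.0039] [ 0.0014 -0.0014  0.0001] rows>= 3.2
```

{"method": "arm_command", "body": {
  "steps": [
    [0,0,-0.03,0,0,0],
    [0,0,-0.08,0,0,0],
    [0.01,-0.02,-0.11,0,0,0],
    [0.03,-0.06,-0.11,0,0,0],
    [0.05,-0.11,-0.11,0,0,0],
    [0.06,-0.16,-0.11,0,0,0],
    [0.07,-0.19,-0.11,0,0,0],
    [0.075,-0.2,-0.11,0,0,0],
    [0.075,-0.2,-0.09,0,0,0],
    [0.075,-0.2,-0.06,0,0,0],
    [0.075,-0.2,-0.03,0,0,0],
    [0.075,-0.2,-0.02,0,0,0],
    [0.075,-0.2,-0.012,0,0,0],
    [0.075,-0.2,-0.012,0,0,0]
  ]
}}

```text
time: 5.65
eef_pos: [0.4786, 0.0123, 0.2043]
eef_rot: [3.142, 0.0, 0.207]
wrist_force: [0.9, 0.3, -0.4]
opening: 0.0247
grip_force: 24.7
```

```bash
python3 - <<'E'
from h import *
s=st(); go(.4787,.0125,.1935,.207)
p=grab("side")
for r in nets.silhouettes(p,"vial")[:2]:
    c,_,_=cloud(p,r["pixels"]); print(r["score"],r["rect"],np.percentile(c,[2,50,98],axis=0).round(3))
r=p["color"][170:270,230:370]; cv2.imwrite("pics/v.png",cv2.resize(r,None,fx=5,fy=5)[:,:,::-1])
E
```

```text
('time', np.float64(5.65)) ('eef_pos', array([0.4786, 0.0123, 0.2043])) ('eef_rot', array([3.1416e+00, 4.0000e-04, 2.0660e-01])) ('wrist_force', array([ 0.8771,  0.3314, -0.435 ])) ('opening', np.float64(0.0247)) ('grip_force', np.float64(24.6982))
units [ 0.0002 -0.0003  0.0144] [ 0.      0.0005 -0.0006] rows>= 0.2
0.6 [281.5, 198.6, 6.5, 20.3] [[0.465 0.002 0.027]
 [0.468 0.005 0.046]
 [0.47  0.013 0.068]]
```

View pics/v.png

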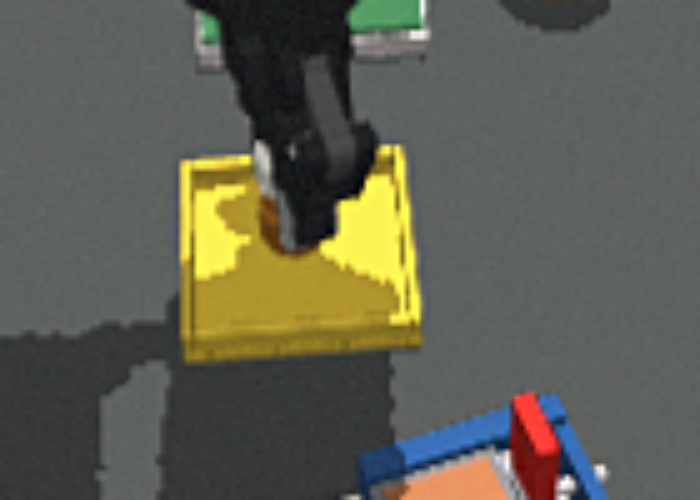

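The vial is held upright over the tray's middle. I'm lowering it now.

{"method": "arm_command", "body": {
  "steps": [
    [0,0,0.006,0,0,0],
    [0,0,0.011,0,0,0],
    [0,0,0.0145,0,0,0],
    [0,0,0.0145,0,0,0]
  ]
}}

```text
time: 6.15
eef_pos: [0.4784, 0.0126, 0.1932]
eef_rot: [-3.141, 0.001, 0.207]
wrist_force: [-0.2, 0.9, -0.6]
opening: 0.0247
grip_force: 24.7
```

{"method": "arm_command", "body": {
  "steps": [
    [0,0,0.001,0,0,0],
    [0,0,0.0015,0,0,0],
    [0,0,0.0015,0,0,0]
  ]
}}

```text
time: 6.45
eef_pos: [0.4785, 0.0126, 0.1924]
eef_rot: [3.141, -0.0, 0.207]
wrist_force: [-0.0, 0.8, -0.1]
opening: 0.0245
grip_force: 24.7
```

{"method": "arm_command", "body": {
  "steps": [
    [0,0,0.001,0,0,0],
    [0,0,0.0015,0,0,0],
    [0,0,0.0015,0,0,0]
  ]
}}

```text
time: 6.75
eef_pos: [0.4786, 0.0126, 0.1922]
eef_rot: [3.141, -0.001, 0.207]
wrist_force: [-2.4, -0.2, 10.2]
opening: 0.0245
grip_force: 25.6
```

{"method": "arm_command", "body": {
  "steps": [
    [0,0,-0.001,0,0,0],
    [0,0,-0.001,0,0,0],
    [0,0,-0.001,0,0,0],
    [0,0,-0.001,0,0,0],
    [0,0,-0.001,0,0,0],
    [0,0,-0.001,0,0,0],
    [0,0,-0.001,0,0,0],
    [0,0,-0.03,0,0,0],
    [0,0,-0.08,0,0,0],
    [0,0,-0.12,0,0,0],
    [0,0,-0.12,0,0,0]
  ],
  "jaw": 0.7
}}

```text
time: 7.85
eef_pos: [0.4796, 0.0125, 0.2849]
eef_rot: [3.139, -0.007, 0.207]
wrist_force: [0.2, -0.7, -0.5]
opening: 0.0593
grip_force: 0.0
```

```bash
python3 - <<'E'
from h import *
s=st(); p=grab("wrist"); c,_,_=cloud(p)
box(c,"vialtop",.44,.52,-.03,.06,.045,.065)
p=grab("scene")
c,_,_=cloud(p); box(c,"vialtop",.44,.52,-.03,.06,.045,.065)
r=p["color"][180:260,190:350]; cv2.imwrite("pics/v2.png",cv2.resize(r,None,fx=4,fy=4)[:,:,::-1])
# pre-push pose: behind tab2 (rack x 53+4+11+6=74)
t=np.array([.544,-.121]);ux=np.array([np.cos(.207),np.sin(.207)])
a=t+ux*.023; print(a); go(a[0],a[1],.30,.207,s); go(a[0],a[1],.045+.173,.207,s)
E
```

```text
('time', np.float64(7.85)) ('eef_pos', array([0.4796, 0.0125, 0.2849])) ('eef_rot', array([ 3.1389, -0.0073,  0.2071])) ('wrist_force', array([ 0.1902, -0.695 , -0.4935])) ('opening', np.float64(0.0593)) ('grip_force', np.float64(0.0))
vialtop 886 [476.9  13.5] [24.7 24.5] 58.7 z 0.0539
vialtop 75 [478.3  12.8] [21.9 25. ] 62.5 z 0.0538
[ 0.56650899 -0.11627293]
units [ 0.0782  0.1919 -0.019 ] [ 0.0034 -0.0092  0.0001] rows>= 3.1
units [0.0774 0.1916 0.0903] [ 0.0034 -0.0092  0.0001] rows>= 3.4
```

View pics/v2.png

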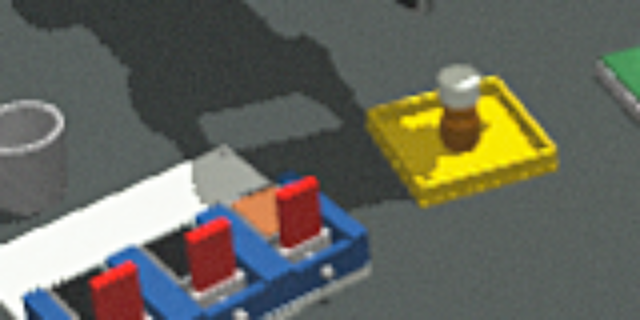

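Vial upright in the tray (pixel ~460,105). Now moving behind the copper bay's tab (tab2), jaws shut.

{"method": "arm_command", "body": {
  "steps": [
    [0.01,0.03,-0.015,0,0,0],
    [0.03,0.08,-0.015,0,0,0],
    [0.05,0.13,-0.015,0,0,0],
    [0.07,0.17,-0.015,0,0,0],
    [0.078,0.192,-0.015,0,0,0],
    [0.078,0.192,-0.015,0,0,0],
    [0.078,0.192,-0.015,0,0,0],
    [0.078,0.192,0.03,0,0,0],
    [0.078,0.192,0.07,0,0,0],
    [0.078,0.192,0.093,0,0,0],
    [0.078,0.192,0.093,0,0,0],
    [0.078,0.192,0.093,0,0,0]
  ],
  "jaw": 0
}}

```text
time: 9.15
eef_pos: [0.5651, -0.1155, 0.2117]
eef_rot: [-3.141, 0.001, 0.208]
wrist_force: [0.6, -0.6, 0.2]
opening: -0.0001
grip_force: 0.0
```

```bash
python3 - <<'E'
from h import *
s=st()
t=np.array([.544,-.121]);ux=np.array([np.cos(.207),np.sin(.207)])
for d in (.023,.015,.015-.052): a=t+ux*d; print(d,a); go(a[0],a[1],.215,.207,s)
E
```

```text
('time', np.float64(9.15)) ('eef_pos', array([ 0.5651, -0.1155,  0.2117])) ('eef_rot', array([-3.1411e+00,  7.0000e-04,  2.0790e-01])) ('wrist_force', array([ 0.598 , -0.5603,  0.2235])) ('opening', np.float64(-0.0001)) ('grip_force', np.float64(0.0))
0.023 [ 0.56650899 -0.11627293]
units [ 0.0016  0.0014 -0.0044] [-0.0006  0.0009  0.0011] rows>= 0.1
0.015 [ 0.55867978 -0.11791713]
units [-0.0091  0.0014 -0.0044] [-0.0006  0.0009  0.0011] rows>= 0.2
-0.037 [ 0.50778988 -0.12860442]
units [-0.0784  0.0013 -0.0043] [-0.0006  0.0009  0.0011] rows>= 1.2
```

{"method": "arm_command", "body": {
  "steps": [
    [-0.009,0.001,-0.003,0,0,0],
    [-0.015,0.001,-0.003,0,0,0],
    [-0.022,0.001,-0.003,0,0,0],
    [-0.029,0.001,-0.003,0,0,0],
    [-0.036,0.001,-0.003,0,0,0],
    [-0.043,0.001,-0.003,0,0,0],
    [-0.05,0.001,-0.003,0,0,0],
    [-0.057,0.001,-0.003,0,0,0],
    [-0.064,0.001,-0.003,0,0,0],
    [-0.068,0.001,-0.003,0,0,0],
    [-0.072,0.001,-0.003,0,0,0],
    [-0.072,0.001,-0.003,0,0,0],
    [-0.072,0.001,-0.003,0,0,0]
  ]
}}

```text
time: 10.45
eef_pos: [0.5134, -0.1278, 0.2154]
eef_rot: [3.14, -0.005, 0.206]
wrist_force: [5.4, 4.6, -0.8]
opening: -0.0
grip_force: 3.2
```

{"method": "arm_command", "body": {
  "steps": [
    [-0.002,0,0,0,0,0],
    [-0.004,0,0,0,0,0],
    [-0.004,0,0,0,0,0]
  ]
}}

```text
time: 10.75
eef_pos: [0.5105, -0.1283, 0.2154]
eef_rot: [3.14, -0.005, 0.206]
wrist_force: [6.3, 5.1, -0.9]
opening: 0.0004
grip_force: 3.5
```

{"method": "arm_command", "body": {
  "steps": [
    [-0.002,0,0,0,0,0],
    [-0.004,0,0,0,0,0],
    [-0.004,0,0,0,0,0]
  ]
}}

```text
time: 11.05
eef_pos: [0.5076, -0.1289, 0.2154]
eef_rot: [3.14, -0.005, 0.206]
wrist_force: [5.9, 4.0, -1.4]
opening: -0.0001
grip_force: 3.5
```

```bash
python3 - <<'E'
from h import *
s=st(); p=grab("side"); c,_,_=cloud(p)
r=p["color"][230:330,240:390]; cv2.imwrite("pics/p.png",cv2.resize(r,None,fx=5,fy=5)[:,:,::-1])
box(c,"carrier",.42,.51,-.19,-.11,.026,.034)
E
```

```text
('time', np.float64(11.05)) ('eef_pos', array([ 0.5076, -0.1289,  0.2154])) ('eef_rot', array([ 3.1401, -0.0053,  0.2063])) ('wrist_force', array([ 5.9366,  4.0476, -1.3655])) ('opening', np.float64(-0.0001)) ('grip_force', np.float64(3.5475))
carrier 768 [ 478.2 -156. ] [63.7 78. ] 11.4 z 0.0309
```

View pics/p.png

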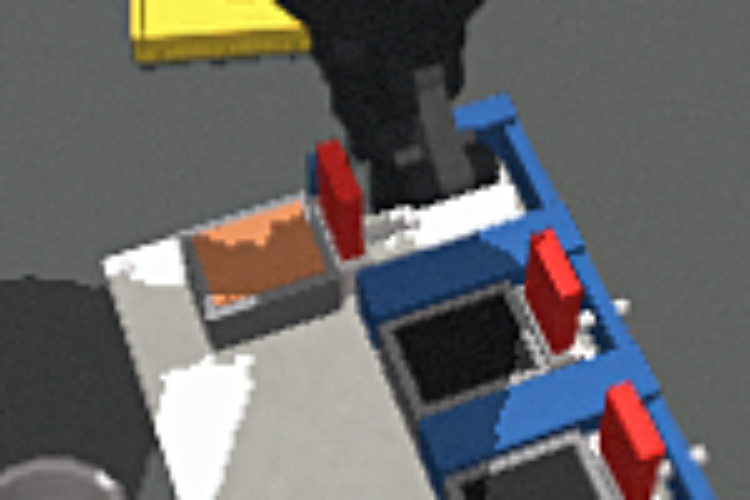

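The carrier (pixels ~260,260) is out on the apron. I'm pressing on to the end stop.

{"method": "arm_command", "body": {
  "steps": [
    [-0.002,0,0,0,0,0],
    [-0.003,0,0,0,0,0],
    [-0.003,0,0,0,0,0]
  ]
}}

```text
time: 11.4
eef_pos: [0.5062, -0.1292, 0.2155]
eef_rot: [3.14, -0.008, 0.206]
wrist_force: [11.1, 7.4, -4.1]
opening: -0.0001
grip_force: 6.0
```

{"method": "arm_command", "body": {
  "steps": [
    [-0.002,0,0,0,0,0],
    [-0.003,0,0,0,0,0],
    [-0.003,0,0,0,0,0]
  ]
}}

```text
time: 11.7
eef_pos: [0.5052, -0.1294, 0.2156]
eef_rot: [3.139, -0.012, 0.205]
wrist_force: [17.3, 11.2, -8.4]
opening: 0.0
grip_force: 9.9
```

End stop reached (force jump). Backing off with the slide, then up.

{"method": "arm_command", "body": {
  "steps": [
    [0.004,0,0,0,0,0],
    [0.012,0,0,0,0,0],
    [0.022,0,0,0,0,0],
    [0.032,0,0,0,0,0],
    [0.042,0,0,0,0,0],
    [0.052,0,0,0,0,0],
    [0.062,0,0,0,0,0],
    [0.072,0,0,0,0,0],
    [0.082,0,0,0,0,0],
    [0.09,0,0,0,0,0],
    [0.09,0,-0.03,0,0,0],
    [0.09,0,-0.08,0,0,0],
    [0.06,0,-0.12,0,0,0],
    [0.0,0,-0.12,0,0,0],
    [-0.04,0,-0.12,0,0,0],
    [-0.04,0,-0.12,0,0,0]
  ]
}}

```text
time: 13.3
eef_pos: [0.4699, -0.1367, 0.3036]
eef_rot: [-3.14, 0.004, 0.205]
wrist_force: [0.9, 0.7, -0.8]
opening: -0.0002
grip_force: 0.0
```

```bash
python3 - <<'E'
from h import *
s=st(); p=grab("wrist"); c,v,u=cloud(p); col=p["color"][v,u].astype(int)
box(c,"tab2top",.52,.59,-.15,-.10,.058,.075)
box(c,"tab2top",.45,.52,-.18,-.10,.058,.075)
for r in nets.silhouettes(p,"copper_carrier")[:2]:
    q,_,_=cloud(p,r["pixels"]); print(r["score"],r["rect"]); box(q,"cop",0.3,1,-1,1,.027,.036)
m=(col[:,0]>col[:,2]+50)&(col[:,1]>70)&(col[:,1]<col[:,0]-30); box(c[m],"copcol",.4,.53,-.2,-.09,.027,.036)
for n in("side","scene"):
    p=grab(n);c,v,u=cloud(p); col=p["color"][v,u].astype(int)
    m=(col[:,0]>col[:,2]+50)&(col[:,1]>70)&(col[:,1]<col[:,0]-30); box(c[m],n+"copcol",.4,.53,-.2,-.09,.027,.036)
    box(c,n+"tab2top",.52,.59,-.15,-.10,.058,.075)
E
```

```text
('time', np.float64(13.3)) ('eef_pos', array([ 0.4699, -0.1367,  0.3036])) ('eef_rot', array([-3.1398,  0.0039,  0.2054])) ('wrist_force', array([ 0.8656,  0.6798, -0.7522])) ('opening', np.float64(-0.0002)) ('grip_force', np.float64(0.0))
tab2top 403 [ 543.5 -120.1] [ 7.4 23.4] 11.8 z 0.0639
tab2top none
0.58 [301.2, 172.2, 42.6, 58.7]
cop 2002 [ 464.2 -137.1] [46.4 35.8] 11.3 z 0.0305
copcol 1239 [ 464.3 -136.9] [37.7 27.6] 12.0 z 0.0308
sidecopcol 344 [ 465.2 -138.1] [38.  30.3] 11.0 z 0.0314
sidetab2top 80 [ 544.2 -121.8] [ 8.1 24.8] 10.6 z 0.0642
scenecopcol 113 [ 483.  -142.7] [36.4 74.6] 72.1 z 0.0311
scenetab2top 47 [ 545.5 -120.5] [ 8.8 22.6] 11.6 z 0.0633
```

```bash
python3 - <<'E'
from h import *
go(.4645,-.1375,.182,.206)
E
```

```text
units [-0.0124 -0.0014  0.1623] [ 0.0004 -0.0003  0.0014] rows>= 2.4
```

{"method": "arm_command", "body": {
  "steps": [
    [-0.008,-0.001,0.0,0,0,0],
    [-0.007,-0.001,0.03,0,0,0],
    [-0.007,-0.001,0.08,0,0,0],
    [-0.007,-0.001,0.12,0,0,0],
    [-0.007,-0.001,0.14,0,0,0],
    [-0.007,-0.001,0.14,0,0,0],
    [-0.007,-0.001,0.14,0,0,0]
  ],
  "jaw": 0.65
}}

```text
time: 14.2
eef_pos: [0.4681, -0.1368, 0.1989]
eef_rot: [-3.142, 0.0, 0.207]
wrist_force: [1.3, -0.3, 0.2]
opening: 0.0553
grip_force: 0.0
```

```bash
python3 - <<'E'
from h import *
st();go(.4645,-.1375,.182,.206)
E
```

```text
('time', np.float64(14.2)) ('eef_pos', array([ 0.4681, -0.1368,  0.1989])) ('eef_rot', array([-3.1415e+00,  3.0000e-04,  2.0740e-01])) ('wrist_force', array([ 1.2732, -0.3105,  0.1728])) ('opening', np.float64(0.0553)) ('grip_force', np.float64(0.0))
units [-0.0048 -0.0001  0.0225] [-0.0001  0.0004  0.0018] rows>= 0.3
```

{"method": "arm_command", "body": {
  "steps": [
    [-0.005,0,0.01,0,0,0],
    [-0.005,0,0.018,0,0,0],
    [-0.005,0,0.0215,0,0,0],
    [-0.005,0,0.0215,0,0,0],
    [-0.005,0,0.0215,0,0,0]
  ]
}}

```text
time: 14.7
eef_pos: [0.4641, -0.1376, 0.1828]
eef_rot: [3.141, -0.0, 0.207]
wrist_force: [-0.2, -0.5, -0.8]
opening: 0.0556
grip_force: 0.0
```

{"method": "arm_command", "body": {
  "steps": [
    [0,0,0,0,0,0],
    [0,0,0,0,0,0],
    [0,0,0,0,0,0],
    [0,0,0,0,0,0],
    [0,0,0,0,0,0],
    [0,0,0,0,0,0],
    [0,0,0,0,0,0]
  ],
  "jaw": 0,
  "grip_force": 30
}}

```text
time: 15.4
eef_pos: [0.4642, -0.1376, 0.183]
eef_rot: [3.141, -0.001, 0.207]
wrist_force: [-0.8, 0.4, 5.9]
opening: 0.0354
grip_force: 31.1
```

```bash
python3 - <<'E'
from h import *
s=st();go(.45,.05,.32,.8,s);go(.45,.22,.32,1.56,s)
E
```

```text
('time', np.float64(15.4)) ('eef_pos', array([ 0.4642, -0.1376,  0.183 ])) ('eef_rot', array([ 3.1411e+00, -6.0000e-04,  2.0700e-01])) ('wrist_force', array([-0.7946,  0.4227,  5.9267])) ('opening', np.float64(0.0354)) ('grip_force', np.float64(31.1243))
units [ 0.033  -0.2486 -0.1827] [ 9.00e-04 -5.00e-04 -7.55e-01] rows>= 4.7
units [ 0.0796 -0.4705 -0.1828] [ 1.1000e-03 -2.0000e-04 -1.7227e+00] rows>= 9.0
```

{"method": "arm_command", "body": {
  "steps": [
    [0,0,-0.02,0,0,0],
    [0,0,-0.06,0,0,0],
    [0,0,-0.11,0,0,0],
    [0,-0.02,-0.15,0,0,-0.1],
    [0.01,-0.06,-0.18,0,0,-0.2],
    [0.01,-0.11,-0.18,0,0,-0.35],
    [0.02,-0.16,-0.18,0,0,-0.5],
    [0.03,-0.21,-0.18,0,0,-0.65],
    [0.03,-0.24,-0.18,0,0,-0.8],
    [0.03,-0.25,-0.18,0,0,-0.86],
    [0.03,-0.25,-0.18,0,0,-0.86],
    [0.03,-0.25,-0.18,0,0,-0.86],
    [0.03,-0.25,-0.18,0,0,-0.86]
  ]
}}

```text
time: 16.7
eef_pos: [0.4477, 0.0499, 0.3175]
eef_rot: [-3.142, 0.0, 0.881]
wrist_force: [-0.4, -0.0, -0.5]
opening: 0.0352
grip_force: 30.4
```

```bash
python3 - <<'E'
from h import *
s=st(); p=grab("wrist"); save(p,"w2.png"); c,v,u=cloud(p)
box(c,"pale",.45,.56,.23,.31,.036,.05)
box(c,"dark",.45,.56,.12,.2,.036,.05)
for t in("pale_standard","dark_standard"):
  for r in nets.silhouettes(p,t)[:2]:
    q,_,_=cloud(p,r["pixels"]); print(t,r["score"],r["rect"]); box(q,t,0.3,1,-1,1,.036,.05)
q=c[(c[:,0]<.56)]; box(q,"plate",.43,.60,.09,.36,.013,.02)
E
```

```text
('time', np.float64(16.7)) ('eef_pos', array([0.4477, 0.0499, 0.3175])) ('eef_rot', array([-3.1416e+00,  3.0000e-04,  8.8050e-01])) ('wrist_force', array([-0.4323, -0.0224, -0.4526])) ('opening', np.float64(0.0352)) ('grip_force', np.float64(30.448))
pale none
dark 2816 [494.9 166. ] [41.1 40.3] 89.0 z 0.0422
dark_standard 0.68 [241.9, 8.6, 68.8, 81.1]
dark_standard 2816 [494.9 166. ] [41.1 40.3] 89.0 z 0.0422
plate 9471 [501.2 189. ] [125.3  99.1] 86.1 z 0.016
```

View pics/w2.png

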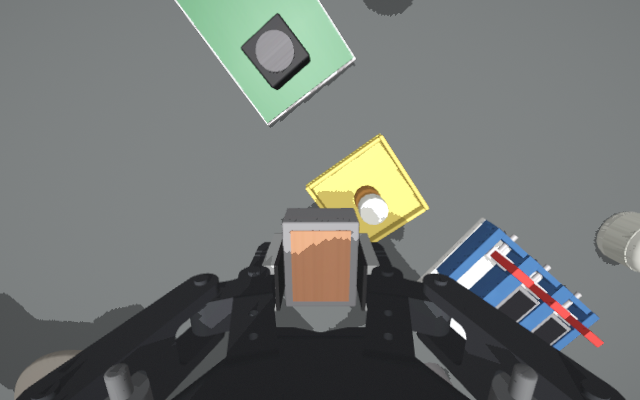

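The carrier is held squarely (about 322,265), copper up; the dark standard is at (275,50). I need a view of the pale one.

```bash
python3 - <<'E'
from h import *
go(.45,.12,.38,1.55)
E
```

```text
units [ 0.074  -0.0571 -0.0832] [-0.00e+00  2.00e-04 -8.52e-01] rows>= 4.5
```

{"method": "arm_command", "body": {
  "steps": [
    [0.02,-0.015,-0.02,0,0,-0.12],
    [0.04,-0.03,-0.05,0,0,-0.27],
    [0.06,-0.05,-0.08,0,0,-0.42],
    [0.074,-0.057,-0.083,0,0,-0.57],
    [0.074,-0.057,-0.083,0,0,-0.72],
    [0.074,-0.057,-0.083,0,0,-0.82],
    [0.074,-0.057,-0.083,0,0,-0.852],
    [0.074,-0.057,-0.083,0,0,-0.852],
    [0.074,-0.057,-0.083,0,0,-0.852],
    [0.074,-0.057,-0.083,0,0,-0.852]
  ]
}}

```text
time: 17.85
eef_pos: [0.4498, 0.1204, 0.3799]
eef_rot: [-3.141, 0.0, 1.55]
wrist_force: [0.3, 0.6, -0.8]
opening: 0.0355
grip_force: 30.4
```

```bash
python3 - <<'E'
from h import *
s=st(); p=grab("wrist"); save(p,"w3.png"); c,v,u=cloud(p)
box(c,"pale",.45,.56,.23,.31,.036,.05)
box(c,"dark",.45,.56,.12,.2,.036,.05)
q=c[(c[:,0]<.56)]; box(q,"plate",.43,.60,.09,.36,.013,.02)
# held carrier, tool frame
R=Ro.from_euler('xyz',s["eef_rot"]).as_matrix(); t=(c-s["eef_pos"])@R
box(t,"held(tool)",-.03,.03,-.0178,.0178,.14,.17)
r=nets.silhouettes(p,"copper_carrier")
if r: q,_,_=cloud(p,r[0]["pixels"]); t=(q-s["eef_pos"])@R; print(r[0]["score"],r[0]["rect"]); box(t,"held",-.04,.04,-.03,.03,.13,.17)
col=p["color"][v,u].astype(int); m=(col[:,0]>col[:,2]+50)&(col[:,1]>70)&(col[:,1]<col[:,0]-30); box(((c-s["eef_pos"])@R)[m],"coptool",-.04,.04,-.03,.03,.12,.18)
E
```

```text
('time', np.float64(17.85)) ('eef_pos', array([0.4498, 0.1204, 0.3799])) ('eef_rot', array([-3.1415e+00,  1.0000e-04,  1.5501e+00])) ('wrist_force', array([ 0.341 ,  0.5594, -0.8077])) ('opening', np.float64(0.0355)) ('grip_force', np.float64(30.4091))
pale 1788 [496.6 278.4] [37.6 40.5] 89.7 z 0.0421
dark 1414 [495.4 166.4] [39.  40.1] 89.1 z 0.0422
plate 11362 [503.2 217.4] [181.7  98.5] 86.1 z 0.016
held(tool) 7158 [ 1.9 -0. ] [35.6 46.8] 90.0 z 0.1527
0.98 [282.0, 207.7, 75.6, 103.4]
held 6913 [ 1.9 -0. ] [35.8 46.7] 89.8 z 0.1527
coptool 4059 [ 1.6 -0.2] [28.3 38.7] 89.0 z 0.1524
```

View pics/w3.png

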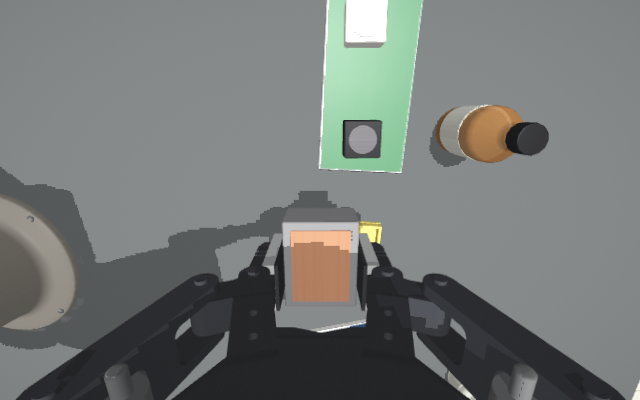

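Both standards show (pale 365,20, partly cut off; dark 362,140); the row is nearly along world y. The pale one's centre follows from its near edge and the given 114 mm spacing. Moving over the midpoint.

```bash
python3 - <<'E'
from h import *
go(.496,.2212,.23,1.558)
E
```

```text
units [0.1356 0.0589 0.1998] [-0.0001  0.0001 -0.0093] rows>= 3.7
```

{"method": "arm_command", "body": {
  "steps": [
    [0.03,0.015,0,0,0,-0.01],
    [0.08,0.035,0,0,0,-0.01],
    [0.12,0.052,0.03,0,0,-0.01],
    [0.1356,0.0589,0.08,0,0,-0.01],
    [0.1356,0.0589,0.13,0,0,-0.01],
    [0.1356,0.0589,0.17,0,0,-0.01],
    [0.1356,0.0589,0.195,0,0,-0.01],
    [0.1356,0.0589,0.2,0,0,-0.01],
    [0.1356,0.0589,0.2,0,0,-0.01],
    [0.1356,0.0589,0.2,0,0,-0.01]
  ]
}}

```text
time: 18.95
eef_pos: [0.4964, 0.2215, 0.2311]
eef_rot: [3.14, -0.001, 1.559]
wrist_force: [0.0, -0.0, -0.8]
opening: 0.0352
grip_force: 30.5
```

```bash
python3 - <<'E'
from h import *
st(); go(.496,.2212,.192,1.558)
p=grab("side"); c,v,u=cloud(p); col=p["color"][v,u].astype(int)
box(c,"pale",.45,.56,.23,.31,.036,.046); box(c,"dark",.45,.56,.12,.19,.036,.046)
p=grab("wrist"); c,v,u=cloud(p); box(c,"pale",.45,.56,.245,.32,.036,.046)
E
```

```text
('time', np.float64(18.95)) ('eef_pos', array([0.4964, 0.2215, 0.2311])) ('eef_rot', array([ 3.1395e+00, -5.0000e-04,  1.5592e+00])) ('wrist_force', array([ 0.0389, -0.0274, -0.8213])) ('opening', np.float64(0.0352)) ('grip_force', np.float64(30.4721))
units [-0.0004 -0.0007  0.0521] [ 0.0026 -0.0007  0.0016] rows>= 0.8
pale none
dark 239 [495.6 162.9] [40.7 39.9] 89.3 z 0.0423
pale 5223 [497.  279.9] [39.6 40.2] 89.2 z 0.0422
```

{"method": "arm_command", "body": {
  "steps": [
    [0,0,0.02,0,0,0],
    [0,0,0.035,0,0,0],
    [0,0,0.045,0,0,0],
    [0,0,0.049,0,0,0.002],
    [0,0,0.0515,0,0,0.002],
    [0,0,0.0515,0,0,0.002],
    [0,0,0.0515,0,0,0.002]
  ]
}}

```text
time: 19.75
eef_pos: [0.4961, 0.2214, 0.1916]
eef_rot: [3.141, -0.0, 1.558]
wrist_force: [0.3, -0.1, -1.3]
opening: 0.0353
grip_force: 30.5
```

{"method": "arm_command", "body": {
  "steps": [
    [0,0,0.001,0,0,0],
    [0,0,0.0015,0,0,0],
    [0,0,0.0015,0,0,0]
  ]
}}

```text
time: 20.05
eef_pos: [0.4961, 0.2214, 0.191]
eef_rot: [3.141, -0.0, 1.558]
wrist_force: [-0.8, -0.5, 6.3]
opening: 0.035
grip_force: 31.3
```

{"method": "arm_command", "body": {
  "steps": [
    [0,0,-0.0005,0,0,0],
    [0,0,-0.0005,0,0,0],
    [0,0,-0.0005,0,0,0],
    [0,0,-0.0005,0,0,0],
    [0,0,-0.0005,0,0,0],
    [0,0,-0.0005,0,0,0],
    [0,0,-0.02,0,0,0],
    [0,0,-0.07,0,0,0],
    [0,0,-0.13,0,0,0],
    [0,0,-0.19,0,0,0],
    [-0.06,-0.03,-0.23,0,0,0],
    [-0.12,-0.06,-0.23,0,0,0],
    [-0.15,-0.06,-0.23,0,0,0],
    [-0.15,-0.06,-0.23,0,0,0],
    [-0.15,-0.06,-0.23,0,0,0]
  ],
  "jaw": 0.65
}}

```text
time: 21.55
eef_pos: [0.4495, 0.1091, 0.363]
eef_rot: [3.141, -0.0, 1.556]
wrist_force: [-0.1, 0.8, -0.6]
opening: 0.0553
grip_force: 0.0
```

```bash
python3 - <<'E'
from h import *
st()
for n in("wrist","side"):
    p=grab(n); c,v,u=cloud(p)
    box(c,n+"pale",.45,.56,.25,.32,.0395,.046); box(c,n+"dark",.45,.56,.12,.19,.0395,.046)
    box(c,n+"carrier",.45,.56,.1955,.255,.034,.0415); box(c,n+"vial",.44,.52,-.03,.06,.05,.065)
    col=p["color"][v,u].astype(int);m=(col[:,0]>col[:,2]+50)&(col[:,1]>70)&(col[:,1]<col[:,0]-30); box(c[m],n+"cop",.45,.56,.19,.26,.03,.046)
p=grab("side"); cv2.imwrite("pics/f.png",cv2.resize(p["color"][110:390,210:450],None,fx=2.1,fy=2.1)[:,:,::-1])
E
```

```text
('time', np.float64(21.55)) ('eef_pos', array([0.4495, 0.1091, 0.363 ])) ('eef_rot', array([ 3.1408e+00, -3.0000e-04,  1.5561e+00])) ('wrist_force', array([-0.061 ,  0.7803, -0.618 ])) ('opening', np.float64(0.0553)) ('grip_force', np.float64(0.0))
wristpale 1107 [496.5 269.6] [20.7 40.3] 89.5 z 0.0422
wristdark 1618 [495.3 166.2] [39.3 40. ] 89.3 z 0.0422
wristcarrier 1884 [495.7 223.2] [45.  35.6] 89.3 z 0.0385
wristvial 376 [476.6  14.1] [24.6 24.1] 67.3 z 0.0538
wristcop 1254 [495.9 223.3] [28. 38.] 0.2 z 0.0387
sidepale 165 [496.9 276. ] [39.2 39.7] 88.9 z 0.0418
sidedark 213 [495.6 162.8] [40.  39.9] 89.3 z 0.0425
sidecarrier 211 [496.2 220.2] [49.4 35.9] 89.5 z 0.038
sidevial 121 [476.7  11.9] [24.1 22.6] 82.9 z 0.0544
sidecop 135 [496.4 223.5] [42.7 28.6] 89.1 z 0.0382
```

View pics/f.png

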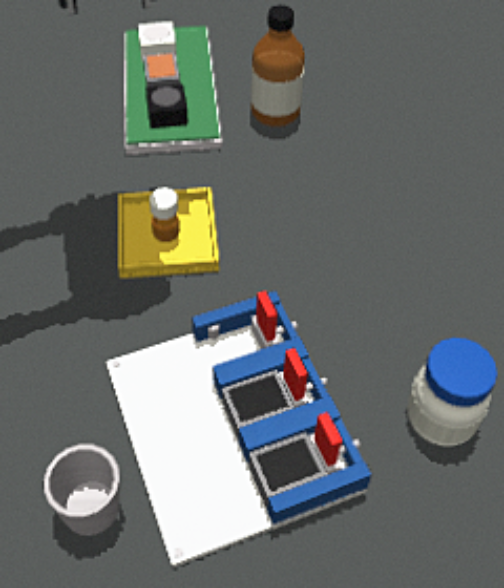

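The picture shows the carrier between the standards (160,68), the vial upright in the tray (165,215), the slides home and the black carriers in their bays.

```bash
python3 -c "
from cell import close_job
print(close_job())"
```

```text
the job is handed in; nothing more can be done
None
```

The job is done and handed in: the vial stands upright in the yellow tray, the copper carrier lies flat and copper face up midway between the standards (within about 1 mm by the wrist camera), and the slide is home, after about 22 s of robot time.

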